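# Make up two conveyor repair kits

### The job

Make up the two roller-conveyor repair kits from the stock on the bench: the large sprocket, the pillow-block bearing and the shaft collar go in the tray with three compartments, the small sprocket and the flange bearing in the tray with two. Put one part in each compartment, flat on its floor and the same way up as it lies on the bench. Leave the jaw-coupling hub and the belt pulley where they are.

Things in the scene. Friction and masses are not known exactly. Their poses are not given: they have to be found in the camera images.
- sprocket_large_center (a point): Large chain sprocket of bare steel, lying flat with its hub up: toothed plate 78 mm across the 24 teeth and 5 mm thick at the bottom, on it a round hub 44 mm in diameter, 30 mm high in all, with a 20 mm bore. The fingers can take the hub, above the plate. About 0.36 kg. Origin half-way up on its axis; z up, turned any way about it. 
- sprocket_small_center (a point): Small chain sprocket of bare steel, lying flat with its hub up: toothed plate 51 mm across the 15 teeth and 5 mm thick at the bottom, on it a round hub 32 mm in diameter, 26 mm high in all, with a 14 mm bore. The fingers can take the hub, above the plate. About 0.15 kg. Origin half-way up on its axis; z up, turned any way about it. 
- pillow_block_center (a point): Pillow-block bearing of light grey metal, standing on its foot: foot 80 mm long (x), 20 mm wide (y) and 9 mm high, from it a round housing 42 mm in diameter rises to 43 mm, its bearing bore lying level along y; both sides flat, 20 mm apart along y. About 0.19 kg. Origin at its centre, half-way up (21.5 mm); x along the foot, y across it, z up; any yaw.
- flange_bearing_center (a point): Two-bolt flange bearing of light grey metal, lying on its back: rhombic flange 76 mm long (x) and 8 mm thick with a bolt hole near each end, in its middle a round housing 45 mm in diameter and 17 mm high (this is also the flange's width along y), inner ring 24 mm in diameter standing out to 23 mm. About 0.20 kg. Origin half-way up (11.5 mm) on the bearing's axis; x along the flange, y across it, z up; any yaw.
- shaft_collar_center (a point): Two-piece shaft collar: plain bright steel ring, 50 mm outside, 28 mm bore, 16 mm high, split on two sides, lying flat. About 0.14 kg. Origin half-way up on its axis; z up, turned any way about it. 
- jaw_hub_center (a point): Jaw-coupling hub of aluminium, 50 mm in diameter and 35 mm high, three jaws standing up from its top. Belongs to neither kit. Origin half-way up on its axis; z up, turned any way about it. 
- belt_pulley_center (a point): V-belt pulley of aluminium, 72 mm in diameter, smooth grooved rim 16 mm high, hub 28 mm in diameter standing out to 21 mm, lying flat. Belongs to neither kit. Origin half-way up on its axis; z up, turned any way about it. 
- tray_three: Blue steel kit tray with three compartments in a row, fixed to the bench: 300 mm long (y), 110 mm wide (x), 24 mm high; walls, dividers and floor 3 mm thick. Each compartment is 96 mm (y) by 104 mm (x) inside; their centres lie at y = -99, 0 and +99 mm, x = 0. Origin at the centre of the underside, z up; the inner floor is at z = 3 mm.
- tray_two: Blue steel kit tray with two compartments in a row, fixed to the bench: 201 mm long (y), 110 mm wide (x), 24 mm high; walls, dividers and floor 3 mm thick. Each compartment is 96 mm (y) by 104 mm (x) inside; their centres lie at y = -49.5 and +49.5 mm, x = 0. Origin at the centre of the underside, z up; the inner floor is at z = 3 mm.
There are look-alikes about, which are no part of the job. What is shaped like the part that bears sprocket_small_center but purple is not meant. What is shaped like the part that bears pillow_block_center but blue is not meant.

How it is judged:
At the end, for the whole second after the job is handed in: Each kit part rests alone in a compartment of its own tray (centre within 45 mm across and 42 mm along of the compartment's centre), on the floor within 5 mm, the same way up within 0.12 rad; the jaw hub and the belt pulley are within 25 mm of where they were (x of sprocket_large_center in the frame of tray_three between -0.045 and 0.045 m and z of sprocket_large_center in the frame of tray_three between 0.013 and 0.023 m and angle between each of sprocket_large_center, pillow_block_center, shaft_collar_center, sprocket_small_center, flange_bearing_center's own z axis and vertical below 0.12 rad and x of pillow_block_center in the frame of tray_three between -0.045 and 0.045 m and z of pillow_block_center in the frame of tray_three between 0.0195 and 0.0295 m and x of shaft_collar_center in the frame of tray_three between -0.045 and 0.045 m and z of shaft_collar_center in the frame of tray_three between 0.006 and 0.016 m and ((y of sprocket_large_center in the frame of tray_three between -0.141 and -0.057 m and y of pillow_block_center in the frame of tray_three between -0.042 and 0.042 m and y of shaft_collar_center in the frame of tray_three between 0.057 and 0.141 m) or (y of sprocket_large_center in the frame of tray_three between -0.141 and -0.057 m and y of pillow_block_center in the frame of tray_three between 0.057 and 0.141 m and y of shaft_collar_center in the frame of tray_three between -0.042 and 0.042 m) or (y of sprocket_large_center in the frame of tray_three between -0.042 and 0.042 m and y of pillow_block_center in the frame of tray_three between -0.141 and -0.057 m and y of shaft_collar_center in the frame of tray_three between 0.057 and 0.141 m) or (y of sprocket_large_center in the frame of tray_three between -0.042 and 0.042 m and y of pillow_block_center in the frame of tray_three between 0.057 and 0.141 m and y of shaft_collar_center in the frame of tray_three between -0.141 and -0.057 m) or (y of sprocket_large_center in the frame of tray_three between 0.057 and 0.141 m and y of pillow_block_center in the frame of tray_three between -0.141 and -0.057 m and y of shaft_collar_center in the frame of tray_three between -0.042 and 0.042 m) or (y of sprocket_large_center in the frame of tray_three between 0.057 and 0.141 m and y of pillow_block_center in the frame of tray_three between -0.042 and 0.042 m and y of shaft_collar_center in the frame of tray_three between -0.141 and -0.057 m)) and x of sprocket_small_center in the frame of tray_two between -0.045 and 0.045 m and z of sprocket_small_center in the frame of tray_two between 0.011 and 0.021 m and x of flange_bearing_center in the frame of tray_two between -0.045 and 0.045 m and z of flange_bearing_center in the frame of tray_two between 0.0095 and 0.0195 m and ((y of sprocket_small_center in the frame of tray_two between -0.0915 and -0.0075 m and y of flange_bearing_center in the frame of tray_two between 0.0075 and 0.0915 m) or (y of sprocket_small_center in the frame of tray_two between 0.0075 and 0.0915 m and y of flange_bearing_center in the frame of tray_two between -0.0915 and -0.0075 m)) and linear speed of each of sprocket_large, sprocket_small, pillow_block, flange_bearing, shaft_collar below 0.02 m/s and angular speed of each of sprocket_large, sprocket_small, pillow_block, flange_bearing, shaft_collar below 0.2 rad/s and distance of each of jaw_hub_center, belt_pulley_center from where it was at the start of the episode below 0.025 m); the robot touches nothing.
It fails at once if the jaw-coupling hub is moved more than 25 mm: it belongs to neither kit (distance of jaw_hub_center from where it was at the start of the episode above 0.025 m).
It fails at once if the belt pulley is moved more than 25 mm: it belongs to neither kit (distance of belt_pulley_center from where it was at the start of the episode above 0.025 m).
It also fails if it takes over 122 s, if anything falls off the work surface, if the arm or the gripper's body presses on something with over 40 N, if the wrist force passes 120 N, or if a joint passes its speed limit or range.

### The arm

A 6-joint arm with a two-finger parallel gripper is mounted at the origin on the work surface. World frame = base frame: x ahead of the robot, y to its left, z up, the work surface at z = 0. Lengths are in m, angles in rad, forces in N, time in s.
With the tool pointing down it reaches from about 0.375 to 0.975 m from the base axis. Payload 3.8 kg.
Tool frame: the origin (TCP) lies midway between the tips of the shut fingers; the grasp point (between the pads) lies 19 mm behind it; z points along the fingers, y is the line along which they close (so a half turn about z gives the same grasp; the last joint's range is limited). The gripper opens to 85 mm and grips with 20 to 120 N. Pads are 22 mm wide; open, the fingers measure 114 mm over their backs; the gripper's body (76 mm by 85 mm) begins 54 mm behind the grasp point. The pads swing forward as they close: fully open they stand 13 mm farther back than shut.
Start: joints at [-1.142, 0.264, 1.604, -0, 1.274, -0.037], TCP at [0.303, -0.603, 0.231] pointing down, gripper open.
Joint ranges: [-2.63, 2.63], [-0.94, 2.18], [0.31, 2.57], [-1.31, 4.45], [0, 2.66], [-2.55, 2.55]. Speed limits (rad/s): [2.57, 2.57, 3.14, 3.14, 3.14, 3.14].

### API

Orientations are given as a rotation vector (axis times angle).
In Python, from workcell import bot, imaging gives the robot as it stands.
- The arm moves only by the tool step_arm, never from a script. Its argument "series" is a list of rows, each an object of numbers: "grip": the closure, from -1 (fully open) to 1 (shut); "x", "y", "z": the shift along the tool's x, y, z normalised to -1 to 1, where 1 is 500 mm; "ax", "ay", "az": the turn, a rotation vector about the tool's x, y, z normalised to -1 to 1, where 1 is 30 degrees. A call has 1 to 12 rows; each row is the pose to reach, as a shift and turn from the pose commanded when the call began, along the tool's axes at that moment; what a row does not reach only later rows make up. A row lasts 1/10 s, in which the tool goes at most 50 mm and 8.59 degrees, less where a joint would pass 70% of its speed; a pose out of reach is approached as far as the arm can. A call with a number of a shift or a turn outside -1 to 1 is refused whole. A call with a gripper value outside its range is refused whole. The fingers move at their own pace and stop on an object; "force" is the grip in N (left out, the last holds). Time passes only in rows, so rows that repeat a pose let the fingers close. It gives the time, the measured TCP pose, the force, the opening and the grip force at its end, in the units of the state.
- bot.read_state(): the state, without advancing time (a new reading comes with each control period).
- imaging.read_camera(name): name is "scene" or "top" or "wrist"; returns a dict with "img" (384x512x3 uint8, red, green, blue), "fx", "fy", "cx", "cy" (pixels), "k1" (the pictures are not rectified: a ray, as slopes to the right and down, at radius r is drawn at 1 + k1 r^2 times it, then the intrinsics apply), "R" (3x3) and "t" (3): a world point X has camera coordinates R X + t. Camera axes: x right, y down, z forward; pixel columns grow to the right and rows downward; lengths in m; the calibration is good to about 2 mm. A picture is of the moment at which its call begins. There is no depth.
- bot.finish_job(): hands the job in; it is judged then, once.
The state is a dict: "time": time; "q": joint angles; "joint_vel": joint speeds; "joint_torque": joint torques, N m; "tool_pos": TCP position; "tcp_rot": TCP orientation; "wrist_force": force on the tool from outside, world axes, zero at the start; "torque": the same for the moment, N m; "width": opening from 0.0 (shut) to 1.0 (fully open); "grip_force": force on a finger pad.
Only numpy, scipy, OpenCV 4.12 (cv2) and the standard library are available. Lean on these libraries where they do the work, as an engineer would, in place of code of your own. Each camera call takes 0.05 s, during which the arm holds its last target. There are 200 camera calls.

## Working session

There is one attempt and no reset: what is moved stays moved. The work goes in short steps, Python scripts to look and compute and a tool call to move; the robot and the scene stay as the last step left them, time stands still between calls to the robot, and variables do not carry over. Pictures are saved under pics/ and viewed, at most 14 in all, crops included, and the job is handed in when it is done.

Besides the shell and the picture viewer there is one more tool, called in YAML: its name, and indented under it one key for each argument. step_arm: Moves the arm, as the interface text tells. Scaled input: -1 to 1 covers 500 mm each way for a shift and 30 degrees each way for a turn. Its arguments: {"type":"object","properties":{"series":{"type":"array","items":{"type":"object","properties":{"grip":{"type":"number"},"x":{"type":"number","minimum":-1,"maximum":1},"y":{"type":"number","minimum":-1,"maximum":1},"z":{"type":"number","minimum":-1,"maximum":1},"ax":{"type":"number","minimum":-1,"maximum":1},"ay":{"type":"number","minimum":-1,"maximum":1},"az":{"type":"number","minimum":-1,"maximum":1}}}},"force":{"type":"number"}},"required":["series"]}

```bash
mkdir -p pics
cat > h.py <<'E'
import numpy as np, cv2
from scipy.spatial.transform import Rotation as Ro
from workcell import bot, imaging
def ray(c,u,v):
    x,y=(u-c['cx'])/c['fx'],(v-c['cy'])/c['fy']
    a,b=x,y
    for _ in range(20):
        s=1+c['k1']*(a*a+b*b); a,b=x/s,y/s
    R=np.array(c['R']);t=np.array(c['t'])
    return -R.T@t, R.T@np.array([a,b,1])
def px2w(c,u,v,z):
    o,d=ray(c,u,v); return o+d*(z-o[2])/d[2]
def w2px(c,X):
    p=np.array(c['R'])@np.array(X)+np.array(c['t']); a,b=p[:2]/p[2]; s=1+c['k1']*(a*a+b*b)
    return np.array([c['fx']*a*s+c['cx'],c['fy']*b*s+c['cy']])
def snap(n,f,scale=1.5):
    c=imaging.read_camera(n); cv2.imwrite('pics/'+f,cv2.resize(c['img'][:,:,::-1],None,fx=scale,fy=scale,interpolation=cv2.INTER_CUBIC))
    np.save('pics/'+f+'.npy',c,allow_pickle=True); return c
def load(f): return np.load('pics/'+f+'.npy',allow_pickle=True).item()
E
python3 - <<'E'
from h import *
for n in('top','scene'):
    c=snap(n,n+'0.png'); print(n,-np.array(c['R']).T@c['t'],c['fx'],c['k1'])
print(bot.read_state())
E
```

```text
top [ 0.20654584 -0.00462704  1.23163436] 411.50766546507856 -0.09649899622587395
scene [ 0.88713327 -0.40840462  1.00987811] 417.51419886776586 -0.0017741038138290551
{'time': 0.1, 'q': array([-1.14188855e+00,  2.64662422e-01,  1.60528162e+00, -1.43330505e-05,
        1.27373715e+00, -3.68790597e-02]), 'joint_vel': array([ 0.0004529 , -0.00107928, -0.00423321,  0.00178772,  0.00219808,
        0.00013604]), 'joint_torque': array([ 7.96000204e-04, -5.16706860e+01, -3.68589163e+01,  2.84287768e-05,
        6.28209280e-03, -2.03627941e-07]), 'tool_pos': array([ 0.30287776, -0.60245591,  0.23007307]), 'tcp_rot': array([-3.05478586e+00, -7.24594318e-01,  6.59625247e-04]), 'wrist_force': array([-0.04060687, -0.08632045, -0.1823249 ]), 'torque': array([-0.03825631, -0.0282309 ,  0.02179795]), 'grip_force': 0.0, 'width': 0.9981856306887493}
```

View pics/top0.png

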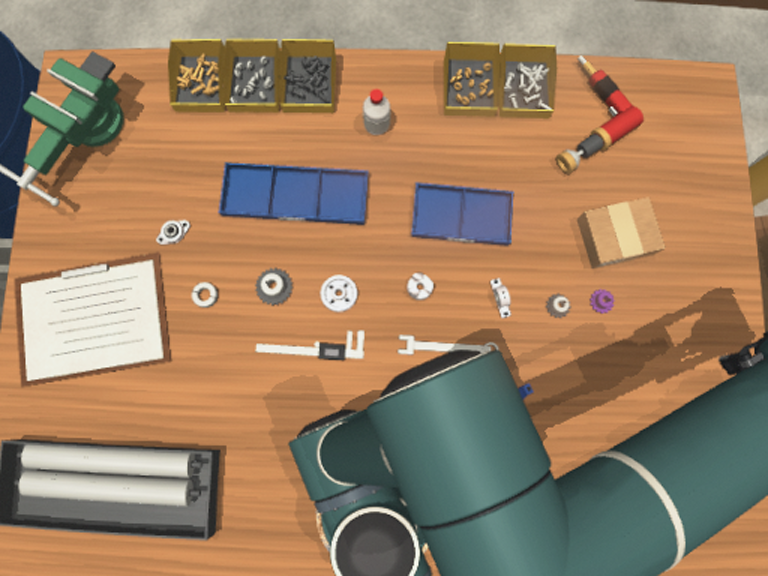

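View pics/scene0.png

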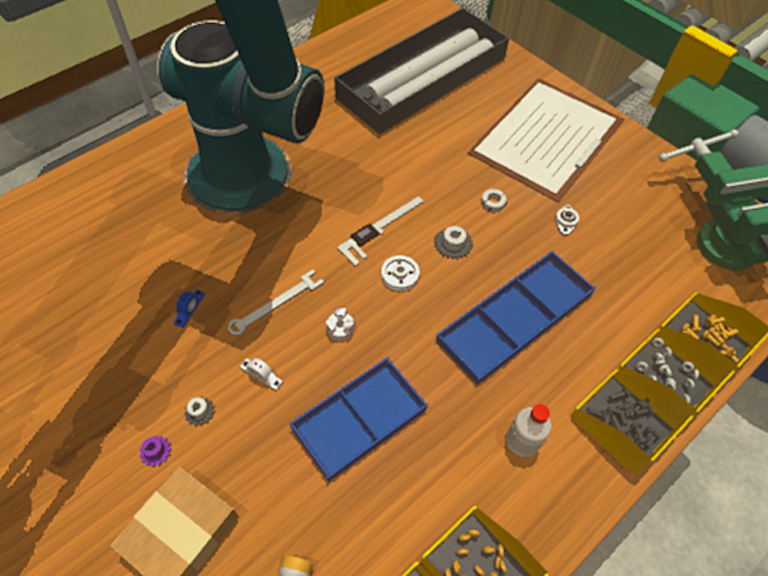

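Top picture (pixels at 1.5×):
- **Large sprocket:** (274,286).
- **Small sprocket:** grey at (559,305). The purple one at (601,300) is a look-alike.
- **Pillow block:** light grey at (501,297). The blue one at (525,391) is a look-alike.
- **Flange bearing:** (173,232).
- **Collar:** (204,294), a plain ring.
- **Leave alone:** pulley (339,293) and jaw hub (420,286).
- **Trays:** three compartments at (294,193), two at (462,213).

I'll check these choices in one close crop.

Run:
```python
from h import *
c=load('top0.png'); im=c['img'][:,:,::-1]
# two strips stacked: raw px x 100..260 and 260..420 ; y 105..215
a=cv2.resize(im[105:175+40,95:265],None,fx=4.6,fy=2.65*0+4.6*0+2.65) if 0 else None
s=4.6
A=cv2.resize(im[145:210,95:265],None,fx=s,fy=s,interpolation=cv2.INTER_CUBIC)
B=cv2.resize(im[175:240-3,255:425],None,fx=s,fy=s,interpolation=cv2.INTER_CUBIC)
cv2.imwrite('pics/crop1.png',np.vstack([A,B]))
for n,u,v,z in [('LS',274,286,.03),('SS',559,305,.026),('PB',501,297,.03),('FB',173,232,.02),('SC',204,294,.016),('JH',420,286,.035),('BP',339,293,.016)]:
    print(n,px2w(c,u/1.5,v/1.5,z).round(3))
for n,q in dict(T3=[(225,164),(369,171),(366,223),(221,216)],T2=[(415,184),(513,192),(511,244),(412,237)]).items():
    P=np.array([px2w(c,u/1.5,v/1.5,.024)[:2] for u,v in q]); print(n,P.round(3).tolist(),P.mean(0).round(3))
```

```text
LS [0.43  0.212 0.03 ]
SS [ 0.406 -0.356  0.026]
PB [ 0.418 -0.239  0.03 ]
FB [0.54 0.43 0.02]
SC [0.413 0.356 0.016]
JH [ 0.436 -0.078  0.035]
BP [0.421 0.083 0.016]
T3 [[0.689, 0.332], [0.678, 0.03], [0.566, 0.033], [0.575, 0.331]] [0.627 0.181]
T2 [[0.652, -0.066], [0.64, -0.269], [0.529, -0.262], [0.539, -0.061]] [ 0.59  -0.165]
```

View pics/crop1.png

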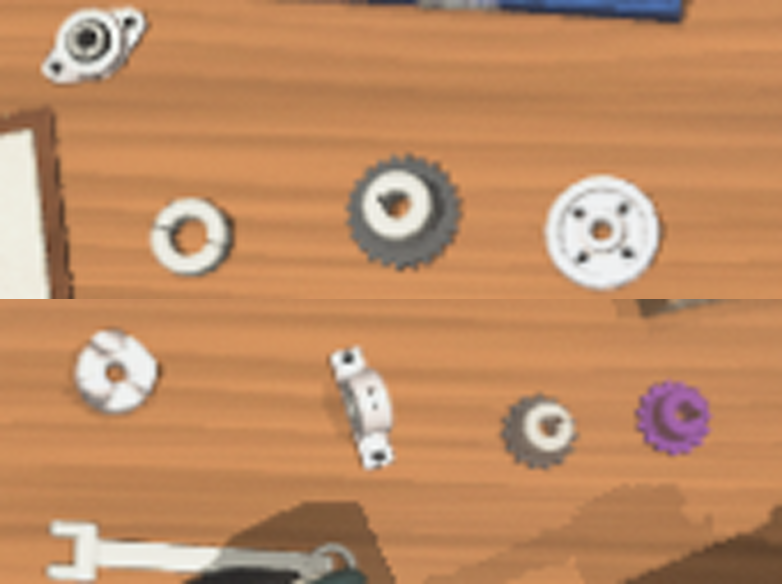

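The crop confirms the picks: flange bearing (87,38), plain split collar (191,236), large sprocket hub (398,203), slotted jaw hub (116,370), grey pillow block (365,405) with bolt holes (347,358) and (376,457), and grey small sprocket hub (549,426), beside the purple one at (674,417).

```bash
cat >> h.py <<'E'
def plan(p,clos=None):
    """shift/turn in move units from the present measured pose to TCP p, closing line at clos deg (mod 180)"""
    s=bot.read_state(); R=Ro.from_rotvec(s['tcp_rot']).as_matrix()
    cur=np.degrees(np.arctan2(R[1,1],R[0,1]))
    if clos is None: clos=cur
    d=(clos-cur+90)%180-90; y=np.radians(cur+d)
    Y=np.array([np.cos(y),np.sin(y),0]);Z=np.array([0,0,-1.]);X=np.cross(Y,Z)
    rv=Ro.from_matrix(R.T@np.column_stack([X,Y,Z])).as_rotvec()
    sh=R.T@(np.array(p)-s['tool_pos'])
    print('t',round(s['time'],2),'tcp',s['tool_pos'].round(4),'clos',round(cur,1),'q',s['q'].round(2),'w',round(s['width'],3),'| shift',(sh/.5).round(4),'turn',(np.degrees(rv)/30).round(3),'rows',round(max(np.linalg.norm(sh)/.05,np.degrees(np.linalg.norm(rv))/8.59),1))
E
python3 - <<'E'
from h import *
c=load('top0.png')
def A(u,v,z):return px2w(c,95+(u+.5)/4.6-.5,145+(v+.5)/4.6-.5,z)
def B(u,v,z):return px2w(c,255+(u+.5)/4.6-.5,175+(v-299+.5)/4.6-.5,z)
print('FB',A(87,38,.023),A(55,68,.008),A(132,20,.008))
print('SC',A(191,236,.016),'LS',A(398,203,.03),A(404,211,.005))
print('PB',B(347,358,.009),B(376,457,.009),'SS',B(549,426,.026),B(539,431,.005))
print('JH',B(116,370,.035),'BP',A(601,231,.018))
plan([.407,-.355,.15])
E
```

```text
FB [0.54474334 0.43558641 0.023     ] [0.52745667 0.46130262 0.008     ] [0.5621873  0.41091019 0.008     ]
SC [0.4129351 0.3554257 0.016    ] LS [0.43567858 0.21667746 0.03      ] [0.43514937 0.21696852 0.005     ]
PB [ 0.454467   -0.23153931  0.009     ] [ 0.38892069 -0.2498239   0.009     ] SS [ 0.4091329  -0.35994557  0.026     ] [ 0.4091722  -0.35932963  0.005     ]
JH [ 0.43777811 -0.07745431  0.035     ] BP [0.42256844 0.08484344 0.018     ]
t 0.1 tcp [ 0.3029 -0.6025  0.2301] clos -63.3 q [-1.14  0.26  1.61 -0.    1.27 -0.04] w 0.998 | shift [ 0.4083 -0.3483  0.1609] turn [-0.004 -0.    -0.   ] rows 5.6
```

step_arm:
  series:
    - {"x":0.408,"y":-0.338,"z":0.22,"grip":-1}
    - {"x":0.408,"y":-0.338,"z":0.22,"grip":-1}
    - {"x":0.408,"y":-0.338,"z":0.22,"grip":-1}
    - {"x":0.408,"y":-0.338,"z":0.22,"grip":-1}
    - {"x":0.408,"y":-0.338,"z":0.22,"grip":-1}
    - {"x":0.408,"y":-0.338,"z":0.22,"grip":-1}
    - {"x":0.408,"y":-0.338,"z":0.22,"grip":-1}
    - {"x":0.408,"y":-0.338,"z":0.22,"grip":-1}
  force: 40

```text
validation failed for argument at $.se...
```

Run:
```python
from h import *
c=snap('wrist','w1.png',1.2); print(w2px(c,[.409,-.3597,.026])*1.2)
plan([.409,-.3597,.009])
```

```text
[110.22427974 -48.7853884 ]
t 0.15 tcp [ 0.3029 -0.6026  0.2302] clos -63.3 q [-1.14  0.26  1.61 -0.    1.27 -0.04] w 1.0 | shift [ 0.4077 -0.3379  0.4431] turn [-0.003 -0.    -0.   ] rows 6.9
```

View pics/w1.png

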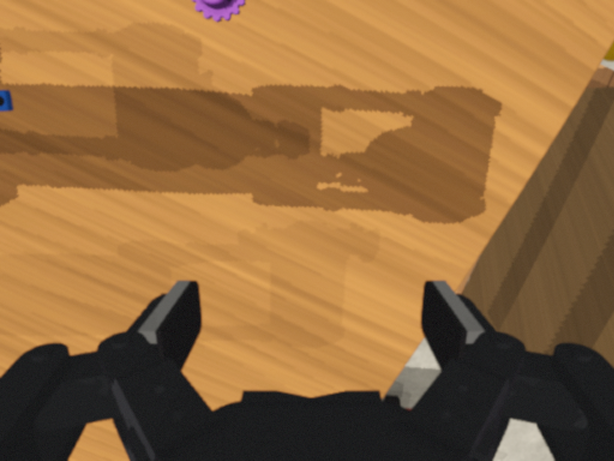

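The move was refused, so the arm hasn't moved. The picture shows only bench, shadow and the purple sprocket at (218,5). The message doesn't say which field failed, so I'll send a single small row first.

step_arm:
  series:
    - {"x":0.1,"y":-0.08,"z":0.05,"ax":0,"ay":0,"az":0,"grip":-1}
  force: 40

```text
time: 0.25
tool_pos: [0.3217, -0.5658, 0.2154]
tcp_rot: [3.051, 0.717, 0.0]
wrist_force: [1.1, 0.1, 0.9]
width: 0.997
grip_force: 0.0
```

That row went through. The next one keeps all the keys but uses three decimals, to see which of the two the check objects to.

step_arm:
  series:
    - {"x":0.308,"y":-0.258,"z":0.17,"ax":0,"ay":0,"az":0,"grip":-1}
    - {"x":0.308,"y":-0.258,"z":0.17,"ax":0,"ay":0,"az":0,"grip":-1}
    - {"x":0.308,"y":-0.258,"z":0.17,"ax":0,"ay":0,"az":0,"grip":-1}
    - {"x":0.308,"y":-0.258,"z":0.17,"ax":0,"ay":0,"az":0,"grip":-1}
    - {"x":0.308,"y":-0.258,"z":0.17,"ax":0,"ay":0,"az":0,"grip":-1}
    - {"x":0.308,"y":-0.258,"z":0.17,"ax":0,"ay":0,"az":0,"grip":-1}

```text
time: 0.85
tool_pos: [0.4019, -0.3732, 0.1262]
tcp_rot: [-3.052, -0.729, 0.003]
wrist_force: [0.3, -0.3, -0.3]
width: 1.001
grip_force: 0.0
```

Run:
```python
from h import *
plan([.409,-.3597,.009])
```

```text
t 0.85 tcp [ 0.4019 -0.3732  0.1262] clos -63.1 q [-0.79  0.12  1.98  0.    1.05  0.31] w 1.001 | shift [ 0.0251 -0.0169  0.2345] turn [-0.007  0.002  0.   ] rows 2.4
```

Three decimals are accepted with every key present, so I'll send all the keys in each row from here on. Next I let the arm settle and look from close by.

step_arm:
  series:
    - {"x":0,"y":0,"z":0,"ax":0,"ay":0,"az":0,"grip":-1}
    - {"x":0,"y":0,"z":0,"ax":0,"ay":0,"az":0,"grip":-1}

```text
time: 1.05
tool_pos: [0.4026, -0.3783, 0.1293]
tcp_rot: [3.055, 0.723, 0.001]
wrist_force: [0.1, -1.1, 0.2]
width: 1.003
grip_force: 0.0
```

Run:
```python
from h import *
c=snap('wrist','w2.png',1.2); print(w2px(c,[.409,-.3597,.026])*1.2)
plan([.409,-.3597,.009])
```

```text
[291.53157211 198.67166476]
t 1.1 tcp [ 0.4025 -0.3784  0.1293] clos -63.4 q [-0.8   0.12  1.97 -0.    1.05  0.31] w 0.995 | shift [ 0.0283 -0.0282  0.2405] turn [ 0.005 -0.001  0.   ] rows 2.4
```

View pics/w2.png

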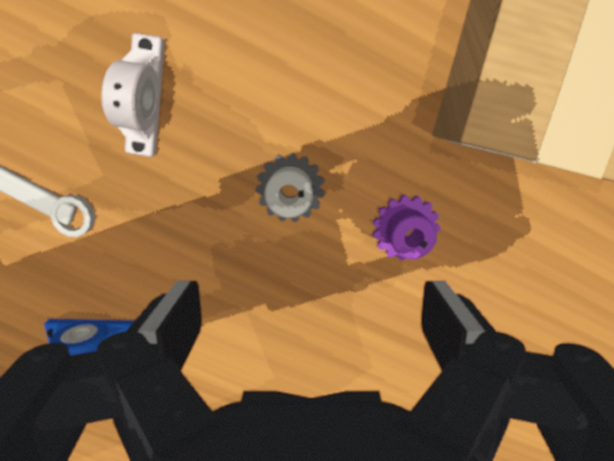

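The wrist view shows the grey small sprocket's hub at (290,192), about 6 px from where I predicted it, with the purple look-alike close by at (406,228). I'll approach with the fingers only part open.

Run:
```python
from h import *
c=load('w2.png'); p=px2w(c,290/1.2,192/1.2,.026); print(p, px2w(c,291/1.2,188/1.2,.005)); 
print('PB holes',px2w(c,145/1.2,44/1.2,.009),px2w(c,138/1.2,147/1.2,.009))
plan([p[0],p[1],.009])
```

```text
[ 0.41264182 -0.35680184  0.026     ] [ 0.4111383  -0.35716634  0.005     ]
PB holes [ 0.45589813 -0.22891093  0.009     ] [ 0.39052566 -0.24840406  0.009     ]
t 1.1 tcp [ 0.4025 -0.3784  0.1293] clos -63.4 q [-0.8   0.12  1.97 -0.    1.05  0.31] w 0.995 | shift [ 0.0374 -0.0301  0.2405] turn [ 0.005 -0.001  0.   ] rows 2.5
```

step_arm:
  series:
    - {"x":0.034,"y":-0.029,"z":0.08,"ax":0,"ay":0,"az":0,"grip":-0.3}
    - {"x":0.034,"y":-0.029,"z":0.14,"ax":0,"ay":0,"az":0,"grip":-0.3}
    - {"x":0.034,"y":-0.029,"z":0.19,"ax":0,"ay":0,"az":0,"grip":-0.3}
    - {"x":0.034,"y":-0.029,"z":0.22,"ax":0,"ay":0,"az":0,"grip":-0.3}
    - {"x":0.034,"y":-0.029,"z":0.24,"ax":0,"ay":0,"az":0,"grip":-0.3}
    - {"x":0.034,"y":-0.029,"z":0.24,"ax":0,"ay":0,"az":0,"grip":-0.3}
    - {"x":0.034,"y":-0.029,"z":0.24,"ax":0,"ay":0,"az":0,"grip":-0.3}

```text
time: 1.8
tool_pos: [0.4115, -0.3568, 0.009]
tcp_rot: [3.056, 0.724, 0.001]
wrist_force: [0.5, -0.3, 0.4]
width: 0.648
grip_force: 0.0
```

step_arm:
  series:
    - {"x":0,"y":0,"z":0,"ax":0,"ay":0,"az":0,"grip":1}
    - {"x":0,"y":0,"z":0,"ax":0,"ay":0,"az":0,"grip":1}
    - {"x":0,"y":0,"z":0,"ax":0,"ay":0,"az":0,"grip":1}
    - {"x":0,"y":0,"z":0,"ax":0,"ay":0,"az":0,"grip":1}
    - {"x":0,"y":0,"z":0,"ax":0,"ay":0,"az":0,"grip":1}
    - {"x":0,"y":0,"z":0,"ax":0,"ay":0,"az":0,"grip":1}

```text
time: 2.4
tool_pos: [0.412, -0.3569, 0.0097]
tcp_rot: [3.054, 0.725, 0.002]
wrist_force: [-0.4, 0.5, 6.6]
width: 0.357
grip_force: 39.8
```

Run:
```python
from h import *
plan([.587,-.214,.10],-3.1)
plan([.587,-.214,.10])
```

```text
t 2.4 tcp [ 0.412  -0.3569  0.0097] clos -63.3 q [-0.76  0.26  2.06 -0.    0.81  0.35] w 0.357 | shift [ 0.4412 -0.0975 -0.1805] turn [ 6.000e-03  2.000e-03 -2.007e+00] rows 7.0
t 2.4 tcp [ 0.412  -0.3569  0.0097] clos -63.3 q [-0.76  0.26  2.06 -0.    0.81  0.35] w 0.357 | shift [ 0.4412 -0.0975 -0.1805] turn [ 0.006 -0.002  0.   ] rows 4.9
```

step_arm:
  series:
    - {"x":0,"y":0,"z":-0.06,"ax":0,"ay":0,"az":0,"grip":1}
    - {"x":0,"y":0,"z":-0.14,"ax":0,"ay":0,"az":0,"grip":1}
    - {"x":0.06,"y":-0.012,"z":-0.18,"ax":0,"ay":0,"az":-0.25,"grip":1}
    - {"x":0.14,"y":-0.03,"z":-0.18,"ax":0,"ay":0,"az":-0.5,"grip":1}
    - {"x":0.22,"y":-0.047,"z":-0.18,"ax":0,"ay":0,"az":-0.75,"grip":1}
    - {"x":0.3,"y":-0.065,"z":-0.18,"ax":0,"ay":0,"az":-1,"grip":1}
    - {"x":0.38,"y":-0.083,"z":-0.18,"ax":0,"ay":0,"az":-1,"grip":1}
    - {"x":0.441,"y":-0.098,"z":-0.18,"ax":0,"ay":0,"az":-1,"grip":1}
    - {"x":0.441,"y":-0.098,"z":-0.18,"ax":0,"ay":0,"az":-1,"grip":1}

```text
time: 3.3
tool_pos: [0.5887, -0.2099, 0.098]
tcp_rot: [2.762, 1.497, 0.003]
wrist_force: [-0.5, 0.6, -1.6]
width: 0.356
grip_force: 40.0
```

step_arm:
  series:
    - {"x":0,"y":0,"z":0,"ax":0,"ay":0,"az":-0.25,"grip":1}
    - {"x":0,"y":0,"z":0,"ax":0,"ay":0,"az":-0.5,"grip":1}
    - {"x":0,"y":0,"z":0,"ax":0,"ay":0,"az":-0.75,"grip":1}
    - {"x":0,"y":0,"z":0,"ax":0,"ay":0,"az":-1,"grip":1}
    - {"x":0,"y":0,"z":0,"ax":0,"ay":0,"az":-1,"grip":1}
    - {"x":0,"y":0,"z":0,"ax":0,"ay":0,"az":-1,"grip":1}

```text
time: 3.9
tool_pos: [0.5852, -0.2131, 0.0978]
tcp_rot: [-2.288, -2.152, 0.001]
wrist_force: [-0.6, -0.2, -0.7]
width: 0.354
grip_force: 40.0
```

Run:
```python
from h import *
c=snap('wrist','w3.png',1.2)
for k in(-1,1):print(w2px(c,[.590+k*.0027,-.165+k*.0494,.003])*1.2)
plan([.587,-.214,.013],-3.1)
```

```text
[314.69555917 225.31471017]
[314.05161888  65.67040528]
t 3.95 tcp [ 0.5854 -0.2131  0.0979] clos -3.5 q [-0.39  0.28  1.84 -0.    1.02 -0.33] w 0.355 | shift [-0.0016  0.0035  0.1697] turn [-0.001 -0.    -0.013] rows 1.7
```

View pics/w3.png

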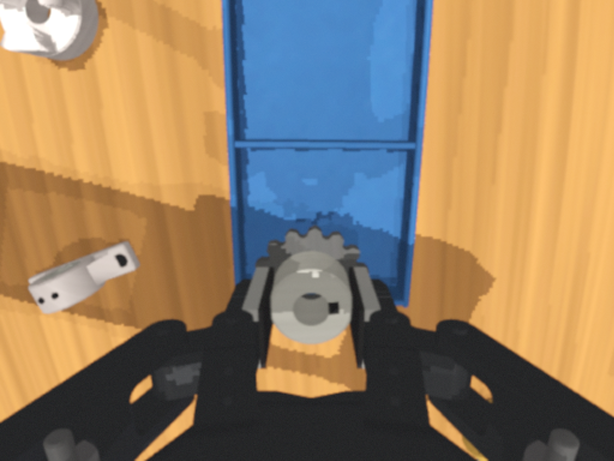

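The small sprocket is held level at (312,297) above the near compartment of the tray with two, whose divider is at row 145. The compartment's middle is at about column 322, so I shift slightly toward +x and lower it.

step_arm:
  series:
    - {"x":-0.002,"y":0.012,"z":0.07,"ax":0,"ay":0,"az":0,"grip":1}
    - {"x":-0.002,"y":0.012,"z":0.12,"ax":0,"ay":0,"az":0,"grip":1}
    - {"x":-0.002,"y":0.012,"z":0.15,"ax":0,"ay":0,"az":0,"grip":1}
    - {"x":-0.002,"y":0.012,"z":0.167,"ax":0,"ay":0,"az":0,"grip":1}
    - {"x":-0.002,"y":0.012,"z":0.167,"ax":0,"ay":0,"az":0,"grip":1}
    - {"x":-0.002,"y":0.012,"z":0.167,"ax":0,"ay":0,"az":0,"grip":1}

```text
time: 4.55
tool_pos: [0.5926, -0.2146, 0.0153]
tcp_rot: [2.284, 2.155, 0.001]
wrist_force: [0.0, -0.2, -2.8]
width: 0.355
grip_force: 40.7
```

step_arm:
  series:
    - {"x":0,"y":0,"z":0,"ax":0,"ay":0,"az":0,"grip":-0.05}
    - {"x":0,"y":0,"z":0,"ax":0,"ay":0,"az":0,"grip":-0.05}
    - {"x":0,"y":0,"z":0,"ax":0,"ay":0,"az":0,"grip":-0.05}
    - {"x":0,"y":0,"z":0,"ax":0,"ay":0,"az":0,"grip":-0.05}
    - {"x":0,"y":0,"z":-0.08,"ax":0,"ay":0,"az":0,"grip":-0.05}
    - {"x":0,"y":0,"z":-0.16,"ax":0,"ay":0,"az":0,"grip":-0.05}
    - {"x":0,"y":0,"z":-0.2,"ax":0,"ay":0,"az":0,"grip":-0.2}
    - {"x":0,"y":0,"z":-0.2,"ax":0,"ay":0,"az":0,"grip":-0.2}

```text
time: 5.35
tool_pos: [0.5951, -0.2156, 0.1196]
tcp_rot: [2.279, 2.151, 0.006]
wrist_force: [0.7, 0.7, -1.2]
width: 0.598
grip_force: 0.0
```

Run:
```python
from h import *
plan([.4225,-.2397,.10],105.8)
plan([.4225,-.2397,.016],105.8)
```

```text
t 5.35 tcp [ 0.5951 -0.2156  0.1196] clos -3.3 q [-0.39  0.27  1.81  0.    1.05 -0.33] w 0.598 | shift [-0.068  -0.3422  0.0365] turn [ 0.017 -0.005  2.363] rows 8.3
t 5.35 tcp [ 0.5951 -0.2156  0.1196] clos -3.3 q [-0.39  0.27  1.81  0.    1.05 -0.33] w 0.598 | shift [-0.0676 -0.3436  0.2045] turn [ 0.017 -0.005  2.363] rows 8.3
```

step_arm:
  series:
    - {"x":-0.012,"y":-0.06,"z":0.03,"ax":0,"ay":0,"az":0.25,"grip":-0.3}
    - {"x":-0.024,"y":-0.12,"z":0.03,"ax":0,"ay":0,"az":0.5,"grip":-0.3}
    - {"x":-0.036,"y":-0.18,"z":0.03,"ax":0,"ay":0,"az":0.75,"grip":-0.3}
    - {"x":-0.048,"y":-0.24,"z":0.03,"ax":0,"ay":0,"az":1,"grip":-0.3}
    - {"x":-0.06,"y":-0.3,"z":0.03,"ax":0,"ay":0,"az":1,"grip":-0.3}
    - {"x":-0.068,"y":-0.343,"z":0.03,"ax":0,"ay":0,"az":1,"grip":-0.3}

```text
time: 5.95
tool_pos: [0.4157, -0.2375, 0.0977]
tcp_rot: [-2.763, -1.49, 0.003]
wrist_force: [-0.2, -0.7, 0.0]
width: 0.648
grip_force: 0.0
```

step_arm:
  series:
    - {"x":0,"y":0,"z":0,"ax":0,"ay":0,"az":0.28,"grip":-0.3}
    - {"x":0,"y":0,"z":0,"ax":0,"ay":0,"az":0.56,"grip":-0.3}
    - {"x":0,"y":0,"z":0,"ax":0,"ay":0,"az":0.84,"grip":-0.3}
    - {"x":0,"y":0,"z":0,"ax":0,"ay":0,"az":1,"grip":-0.3}
    - {"x":0,"y":0,"z":0,"ax":0,"ay":0,"az":1,"grip":-0.3}

```text
time: 6.45
tool_pos: [0.4177, -0.2377, 0.0983]
tcp_rot: [-3.055, -0.724, 0.002]
wrist_force: [0.7, 0.3, -0.0]
width: 0.647
grip_force: 0.0
```

Run:
```python
from h import *
c=snap('wrist','w4.png',1.2); print(w2px(c,[.4225,-.2397,.043])*1.2)
plan([.4225,-.2397,.016],106)
```

```text
[320.158968   236.77847728]
t 6.5 tcp [ 0.4178 -0.2378  0.0984] clos -63.2 q [-0.57  0.02  2.14 -0.    0.98  0.53] w 0.649 | shift [0.0068 0.0079 0.1648] turn [-0.003  0.002  0.36 ] rows 1.7
```

View pics/w4.png

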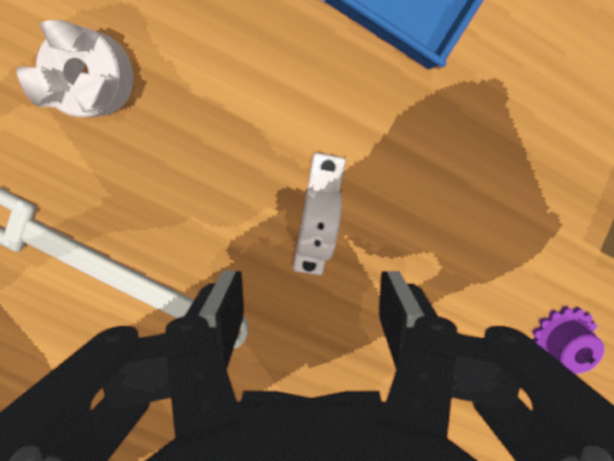

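The pillow block's foot holes are at (328,167) and (309,266), and the screws on its top at (321,226) and (317,243), which matches the prediction. The wrench and jaw hub are well clear.

Run:
```python
from h import *
c=load('w4.png'); a,b=px2w(c,328/1.2,167/1.2,.009),px2w(c,309/1.2,266/1.2,.009); d=a-b; f=np.degrees(np.arctan2(d[1],d[0])); m=(a+b)/2
print(m,f); plan([m[0],m[1],.016],f+90)
```

```text
[ 0.42301057 -0.23886089  0.009     ] 16.534590325562558
t 6.5 tcp [ 0.4178 -0.2378  0.0984] clos -63.2 q [-0.57  0.02  2.14 -0.    0.98  0.53] w 0.649 | shift [0.0085 0.0069 0.1648] turn [-0.003  0.002  0.342] rows 1.7
```

step_arm:
  series:
    - {"x":0.008,"y":0.007,"z":0.02,"ax":0,"ay":0,"az":0.25,"grip":-0.3}
    - {"x":0.008,"y":0.007,"z":0.06,"ax":0,"ay":0,"az":0.34,"grip":-0.3}
    - {"x":0.008,"y":0.007,"z":0.12,"ax":0,"ay":0,"az":0.34,"grip":-0.3}
    - {"x":0.008,"y":0.007,"z":0.165,"ax":0,"ay":0,"az":0.34,"grip":-0.3}
    - {"x":0.008,"y":0.007,"z":0.165,"ax":0,"ay":0,"az":0.34,"grip":-0.3}
    - {"x":0.008,"y":0.007,"z":0.165,"ax":0,"ay":0,"az":0.34,"grip":1}
    - {"x":0.008,"y":0.007,"z":0.165,"ax":0,"ay":0,"az":0.34,"grip":1}
    - {"x":0.008,"y":0.007,"z":0.165,"ax":0,"ay":0,"az":0.34,"grip":1}
    - {"x":0.008,"y":0.007,"z":0.165,"ax":0,"ay":0,"az":0.34,"grip":1}
    - {"x":0.008,"y":0.007,"z":0.165,"ax":0,"ay":0,"az":0.34,"grip":1}
    - {"x":0.008,"y":0.007,"z":0.165,"ax":0,"ay":0,"az":0.34,"grip":1}

```text
time: 7.6
tool_pos: [0.4251, -0.2404, 0.0186]
tcp_rot: [3.107, 0.45, 0.004]
wrist_force: [-0.1, -0.0, 5.9]
width: 0.226
grip_force: 40.2
```

Run:
```python
from h import *
plan([.627,.083,.12],-2)
```

```text
t 7.6 tcp [ 0.4251 -0.2404  0.0186] clos -73.5 q [-0.57  0.15  2.18  0.    0.81  0.72] w 0.226 | shift [ 0.5713 -0.5051 -0.2028] turn [ 6.000e-03 -1.000e-03 -2.383e+00] rows 8.3
```

step_arm:
  series:
    - {"x":0,"y":0,"z":-0.07,"ax":0,"ay":0,"az":0,"grip":1}
    - {"x":0,"y":0,"z":-0.15,"ax":0,"ay":0,"az":0,"grip":1}
    - {"x":0.05,"y":-0.045,"z":-0.2,"ax":0,"ay":0,"az":-0.25,"grip":1}
    - {"x":0.11,"y":-0.1,"z":-0.2,"ax":0,"ay":0,"az":-0.5,"grip":1}
    - {"x":0.18,"y":-0.16,"z":-0.2,"ax":0,"ay":0,"az":-0.75,"grip":1}
    - {"x":0.25,"y":-0.22,"z":-0.2,"ax":0,"ay":0,"az":-1,"grip":1}
    - {"x":0.32,"y":-0.28,"z":-0.2,"ax":0,"ay":0,"az":-1,"grip":1}
    - {"x":0.39,"y":-0.345,"z":-0.2,"ax":0,"ay":0,"az":-1,"grip":1}
    - {"x":0.46,"y":-0.405,"z":-0.2,"ax":0,"ay":0,"az":-1,"grip":1}
    - {"x":0.52,"y":-0.46,"z":-0.2,"ax":0,"ay":0,"az":-1,"grip":1}
    - {"x":0.571,"y":-0.505,"z":-0.2,"ax":0,"ay":0,"az":-1,"grip":1}
    - {"x":0.571,"y":-0.505,"z":-0.2,"ax":0,"ay":0,"az":-1,"grip":1}

```text
time: 8.8
tool_pos: [0.6277, 0.0874, 0.117]
tcp_rot: [-2.884, -1.245, -0.003]
wrist_force: [-1.1, -1.0, -1.4]
width: 0.226
grip_force: 39.6
```

step_arm:
  series:
    - {"x":0,"y":0,"z":0,"ax":0,"ay":0,"az":-0.25,"grip":1}
    - {"x":0,"y":0,"z":0,"ax":0,"ay":0,"az":-0.5,"grip":1}
    - {"x":0,"y":0,"z":0,"ax":0,"ay":0,"az":-0.75,"grip":1}
    - {"x":0,"y":0,"z":0,"ax":0,"ay":0,"az":-1,"grip":1}
    - {"x":0,"y":0,"z":0,"ax":0,"ay":0,"az":-1,"grip":1}

```text
time: 9.3
tool_pos: [0.6249, 0.0827, 0.1165]
tcp_rot: [-2.467, -1.944, 0.002]
wrist_force: [0.0, -0.3, -0.8]
width: 0.223
grip_force: 39.6
```

step_arm:
  series:
    - {"x":0,"y":0,"z":0,"ax":0,"ay":0,"az":-0.2,"grip":1}
    - {"x":0,"y":0,"z":0,"ax":0,"ay":0,"az":-0.383,"grip":1}
    - {"x":0,"y":0,"z":0,"ax":0,"ay":0,"az":-0.383,"grip":1}
    - {"x":0,"y":0,"z":0,"ax":0,"ay":0,"az":-0.383,"grip":1}

```text
time: 9.7
tool_pos: [0.6255, 0.0831, 0.1169]
tcp_rot: [-2.265, -2.177, 0.001]
wrist_force: [-0.2, 0.4, -0.3]
width: 0.224
grip_force: 39.6
```

Run:
```python
from h import *
c=snap('wrist','w5.png',1.2); print(w2px(c,[.624,.082,.003])*1.2)
plan([.627,.083,.023],-2)
```

```text
[309.14310841 217.35699716]
t 9.75 tcp [0.6256 0.0832 0.117 ] clos -2.2 q [ 0.09  0.27  1.81 -0.    1.06  0.13] w 0.228 | shift [-0.0002  0.0028  0.1879] turn [-0.001  0.    -0.008] rows 1.9
```

View pics/w5.png

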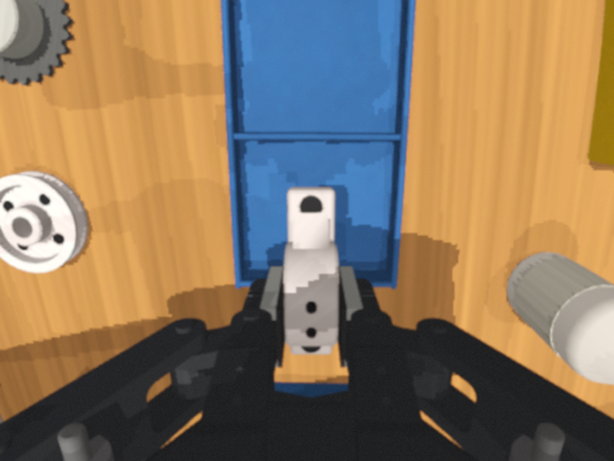

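The pillow block is held upright over the end compartment, which runs from the divider at row 137 to the end wall at row 284, with walls at columns 235 and 402. I'll work out the compartment's centre from those edges.

Run:
```python
from h import *
c=load('w5.png')
for u,v in((317,137),(317,284),(235,210),(402,210)):print(px2w(c,u/1.2,v/1.2,.024).round(4))
c=load('w3.png')
for u,v in((323,145),(231,145),(415,145),(235,210),(410,210)):print('T2',px2w(c,u/1.2,v/1.2,.024).round(4))
```

```text
[0.6312 0.139  0.024 ]
[0.6278 0.0402 0.024 ]
[0.5765 0.0948 0.024 ]
[0.6847 0.0906 0.024 ]
T2 [ 0.5949 -0.1607  0.024 ]
T2 [ 0.5427 -0.1574  0.024 ]
T2 [ 0.6473 -0.1637  0.024 ]
T2 [ 0.5407 -0.1955  0.024 ]
T2 [ 0.6448 -0.2019  0.024 ]
```

step_arm:
  series:
    - {"x":0.01,"y":0.007,"z":0.08,"ax":0,"ay":0,"az":0,"grip":1}
    - {"x":0.01,"y":0.007,"z":0.14,"ax":0,"ay":0,"az":0,"grip":1}
    - {"x":0.01,"y":0.007,"z":0.17,"ax":0,"ay":0,"az":0,"grip":1}
    - {"x":0.01,"y":0.007,"z":0.189,"ax":0,"ay":0,"az":0,"grip":1}
    - {"x":0.01,"y":0.007,"z":0.189,"ax":0,"ay":0,"az":0,"grip":1}
    - {"x":0.01,"y":0.007,"z":0.189,"ax":0,"ay":0,"az":0,"grip":1}
    - {"x":0.01,"y":0.007,"z":0.189,"ax":0,"ay":0,"az":0,"grip":1}

```text
time: 10.45
tool_pos: [0.6306, 0.0884, 0.0237]
tcp_rot: [2.26, 2.18, 0.003]
wrist_force: [0.3, 0.1, -1.7]
width: 0.227
grip_force: 40.1
```

step_arm:
  series:
    - {"x":0,"y":0,"z":0,"ax":0,"ay":0,"az":0,"grip":0.1}
    - {"x":0,"y":0,"z":0,"ax":0,"ay":0,"az":0,"grip":0.1}
    - {"x":0,"y":0,"z":0,"ax":0,"ay":0,"az":0,"grip":0.1}
    - {"x":0,"y":0,"z":0,"ax":0,"ay":0,"az":0,"grip":0.1}
    - {"x":0,"y":0,"z":-0.08,"ax":0,"ay":0,"az":0,"grip":0.1}
    - {"x":0,"y":0,"z":-0.16,"ax":0,"ay":0,"az":0,"grip":0.1}
    - {"x":0,"y":0,"z":-0.2,"ax":0,"ay":0,"az":0,"grip":-0.3}
    - {"x":0,"y":0,"z":-0.2,"ax":0,"ay":0,"az":0,"grip":-0.5}

```text
time: 11.25
tool_pos: [0.633, 0.0888, 0.1276]
tcp_rot: [2.256, 2.178, 0.011]
wrist_force: [-0.0, -0.2, 0.9]
width: 0.747
grip_force: 0.0
```

Run:
```python
from h import *
c=load('w5.png')
plan([.4357,.2170,.10])
plan([.4357,.2170,.012])
```

```text
t 11.25 tcp [0.633  0.0888 0.1276] clos -2.0 q [0.1  0.27 1.79 0.   1.07 0.14] w 0.747 | shift [ 0.2424 -0.4039  0.0519] turn [ 0.017 -0.002  0.   ] rows 4.7
t 11.25 tcp [0.633  0.0888 0.1276] clos -2.0 q [0.1  0.27 1.79 0.   1.07 0.14] w 0.747 | shift [ 0.2421 -0.4054  0.2279] turn [ 0.017 -0.002  0.   ] rows 5.2
```

step_arm:
  series:
    - {"x":0.05,"y":-0.085,"z":0.02,"ax":0,"ay":0,"az":0,"grip":-0.5}
    - {"x":0.1,"y":-0.17,"z":0.04,"ax":0,"ay":0,"az":0,"grip":-0.5}
    - {"x":0.15,"y":-0.25,"z":0.05,"ax":0,"ay":0,"az":0,"grip":-0.5}
    - {"x":0.2,"y":-0.335,"z":0.05,"ax":0,"ay":0,"az":0,"grip":-0.5}
    - {"x":0.242,"y":-0.404,"z":0.05,"ax":0,"ay":0,"az":0,"grip":-0.5}
    - {"x":0.242,"y":-0.404,"z":0.05,"ax":0,"ay":0,"az":0,"grip":-0.5}
    - {"x":0.242,"y":-0.404,"z":0.05,"ax":0,"ay":0,"az":0,"grip":-0.5}

```text
time: 11.95
tool_pos: [0.4308, 0.2165, 0.0966]
tcp_rot: [-2.258, -2.184, 0.002]
wrist_force: [1.2, 0.3, 0.6]
width: 0.751
grip_force: 0.0
```

Run:
```python
from h import *
c=snap('wrist','w6.png',1.2); print(w2px(c,[.4357,.2170,.03])*1.2)
plan([.4357,.2170,.013])
```

```text
[319.71033289 236.41896386]
t 12.0 tcp [0.432  0.2163 0.097 ] clos -2.0 q [ 0.41  0.03  2.14 -0.    0.98  0.45] w 0.748 | shift [0.0017 0.0074 0.1681] turn [-0.     0.001  0.   ] rows 1.7
```

View pics/w6.png

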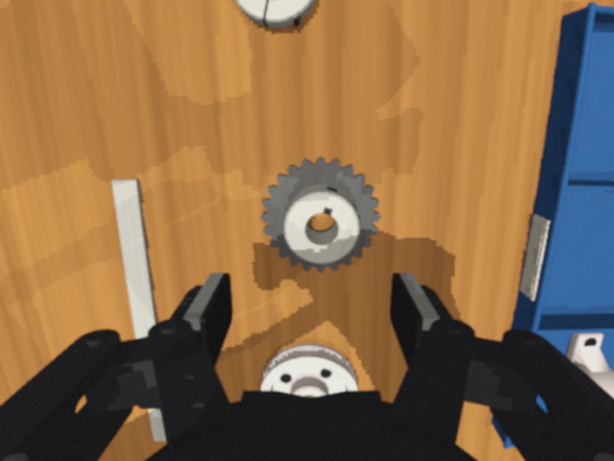

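The hub top is at (321,227), 9 px from the prediction, which is about 4–5 mm in y. The caliper and pulley are clear of the fingers.

step_arm:
  series:
    - {"x":0.009,"y":0.009,"z":0.08,"ax":0,"ay":0,"az":0,"grip":-0.5}
    - {"x":0.009,"y":0.009,"z":0.13,"ax":0,"ay":0,"az":0,"grip":-0.5}
    - {"x":0.009,"y":0.009,"z":0.167,"ax":0,"ay":0,"az":0,"grip":-0.5}
    - {"x":0.009,"y":0.009,"z":0.167,"ax":0,"ay":0,"az":0,"grip":-0.5}
    - {"x":0.009,"y":0.009,"z":0.167,"ax":0,"ay":0,"az":0,"grip":-0.5}
    - {"x":0.009,"y":0.009,"z":0.167,"ax":0,"ay":0,"az":0,"grip":1}
    - {"x":0.009,"y":0.009,"z":0.167,"ax":0,"ay":0,"az":0,"grip":1}
    - {"x":0.009,"y":0.009,"z":0.167,"ax":0,"ay":0,"az":0,"grip":1}
    - {"x":0.009,"y":0.009,"z":0.167,"ax":0,"ay":0,"az":0,"grip":1}
    - {"x":0.009,"y":0.009,"z":0.167,"ax":0,"ay":0,"az":0,"grip":1}
  force: 60

```text
time: 13.0
tool_pos: [0.4383, 0.2212, 0.0159]
tcp_rot: [2.259, 2.181, 0.005]
wrist_force: [0.3, -2.1, 6.1]
width: 0.485
grip_force: 61.0
```

Run:
```python
from h import *
plan([.633,.1886,.12],-2)
```

```text
t 13.0 tcp [0.4383 0.2212 0.0159] clos -2.0 q [ 0.42  0.16  2.18 -0.    0.8   0.45] w 0.485 | shift [-0.0512  0.3921 -0.2069] turn [ 0.006 -0.002 -0.   ] rows 4.5
```

step_arm:
  series:
    - {"x":0,"y":0,"z":-0.07,"ax":0,"ay":0,"az":0,"grip":1}
    - {"x":0,"y":0,"z":-0.15,"ax":0,"ay":0,"az":0,"grip":1}
    - {"x":-0.01,"y":0.06,"z":-0.2,"ax":0,"ay":0,"az":0,"grip":1}
    - {"x":-0.02,"y":0.14,"z":-0.2,"ax":0,"ay":0,"az":0,"grip":1}
    - {"x":-0.03,"y":0.22,"z":-0.2,"ax":0,"ay":0,"az":0,"grip":1}
    - {"x":-0.04,"y":0.3,"z":-0.2,"ax":0,"ay":0,"az":0,"grip":1}
    - {"x":-0.051,"y":0.36,"z":-0.2,"ax":0,"ay":0,"az":0,"grip":1}
    - {"x":-0.051,"y":0.392,"z":-0.2,"ax":0,"ay":0,"az":0,"grip":1}
    - {"x":-0.051,"y":0.392,"z":-0.2,"ax":0,"ay":0,"az":0,"grip":1}
    - {"x":-0.051,"y":0.392,"z":-0.2,"ax":0,"ay":0,"az":0,"grip":1}

```text
time: 14.0
tool_pos: [0.6304, 0.1881, 0.113]
tcp_rot: [-2.259, -2.181, 0.003]
wrist_force: [-0.3, -0.2, -4.3]
width: 0.488
grip_force: 63.1
```

Run:
```python
from h import *
plan([.633,.1886,.0205],-2)
```

```text
t 14.0 tcp [0.6304 0.1881 0.113 ] clos -2.0 q [0.25 0.33 1.75 0.   1.07 0.29] w 0.488 | shift [0.0012 0.0056 0.1849] turn [-0.005  0.001 -0.001] rows 1.8
```

step_arm:
  series:
    - {"x":0.001,"y":0.005,"z":0.07,"ax":0,"ay":0,"az":0,"grip":1}
    - {"x":0.001,"y":0.005,"z":0.13,"ax":0,"ay":0,"az":0,"grip":1}
    - {"x":0.001,"y":0.005,"z":0.165,"ax":0,"ay":0,"az":0,"grip":1}
    - {"x":0.001,"y":0.005,"z":0.185,"ax":0,"ay":0,"az":0,"grip":1}
    - {"x":0.001,"y":0.005,"z":0.185,"ax":0,"ay":0,"az":0,"grip":1}
    - {"x":0.001,"y":0.005,"z":0.185,"ax":0,"ay":0,"az":0,"grip":1}
    - {"x":0.001,"y":0.005,"z":0.185,"ax":0,"ay":0,"az":0,"grip":1}

```text
time: 14.7
tool_pos: [0.6355, 0.1892, 0.0233]
tcp_rot: [2.259, 2.181, 0.004]
wrist_force: [0.6, 0.4, -3.8]
width: 0.482
grip_force: 64.8
```

step_arm:
  series:
    - {"x":0,"y":0,"z":0,"ax":0,"ay":0,"az":0,"grip":-0.3}
    - {"x":0,"y":0,"z":0,"ax":0,"ay":0,"az":0,"grip":-0.3}
    - {"x":0,"y":0,"z":0,"ax":0,"ay":0,"az":0,"grip":-0.3}
    - {"x":0,"y":0,"z":0,"ax":0,"ay":0,"az":0,"grip":-0.3}
    - {"x":0,"y":0,"z":-0.08,"ax":0,"ay":0,"az":0,"grip":-0.3}
    - {"x":0,"y":0,"z":-0.16,"ax":0,"ay":0,"az":0,"grip":-0.3}
    - {"x":0,"y":0,"z":-0.2,"ax":0,"ay":0,"az":0,"grip":-0.6}
    - {"x":0,"y":0,"z":-0.2,"ax":0,"ay":0,"az":0,"grip":-0.6}

```text
time: 15.5
tool_pos: [0.6376, 0.1897, 0.1269]
tcp_rot: [2.257, 2.179, 0.012]
wrist_force: [0.2, 0.8, -0.1]
width: 0.803
grip_force: 0.0
```

Run:
```python
from h import *
plan([.414,.359,.10])
```

```text
t 15.5 tcp [0.6376 0.1897 0.1269] clos -2.0 q [0.25 0.32 1.73 0.   1.08 0.29] w 0.803 | shift [ 0.3226 -0.4593  0.0507] turn [ 0.017 -0.005  0.   ] rows 5.6
```

step_arm:
  series:
    - {"x":0.057,"y":-0.08,"z":0.02,"ax":0,"ay":0,"az":0,"grip":-0.6}
    - {"x":0.114,"y":-0.16,"z":0.04,"ax":0,"ay":0,"az":0,"grip":-0.6}
    - {"x":0.17,"y":-0.24,"z":0.05,"ax":0,"ay":0,"az":0,"grip":-0.6}
    - {"x":0.226,"y":-0.32,"z":0.05,"ax":0,"ay":0,"az":0,"grip":-0.6}
    - {"x":0.28,"y":-0.4,"z":0.05,"ax":0,"ay":0,"az":0,"grip":-0.6}
    - {"x":0.323,"y":-0.459,"z":0.05,"ax":0,"ay":0,"az":0,"grip":-0.6}
    - {"x":0.323,"y":-0.459,"z":0.05,"ax":0,"ay":0,"az":0,"grip":-0.6}
    - {"x":0.323,"y":-0.459,"z":0.05,"ax":0,"ay":0,"az":0,"grip":-0.6}

```text
time: 16.3
tool_pos: [0.4093, 0.3582, 0.0955]
tcp_rot: [2.257, 2.184, -0.003]
wrist_force: [-0.2, 0.1, -0.3]
width: 0.799
grip_force: 0.0
```

Run:
```python
from h import *
c=snap('wrist','w7.png',1.2); print(w2px(c,[.414,.359,.016])*1.2)
plan([.414,.359,.002])
```

```text
[318.91358264 229.15364738]
t 16.35 tcp [0.4102 0.3579 0.0958] clos -2.0 q [ 0.67  0.14  2.01 -0.    0.98  0.71] w 0.799 | shift [0.0027 0.0076 0.1875] turn [-0.001  0.002  0.   ] rows 1.9
```

View pics/w7.png

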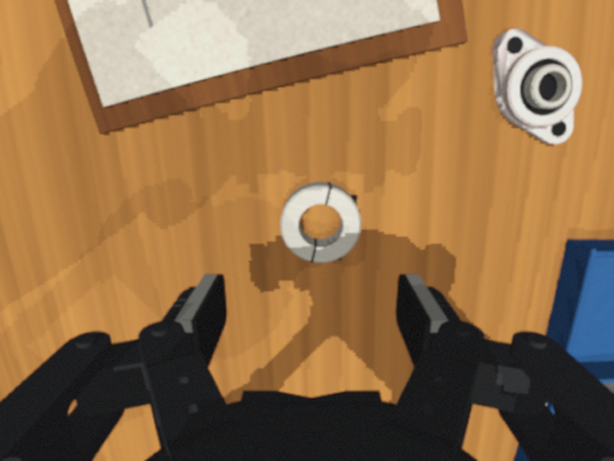

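The collar's centre is at (321,222) with its split running up and down in the image, across the closing line, so I grip on the solid halves. The flange bearing is at (544,88), with holes at (516,45) and (558,129).

step_arm:
  series:
    - {"x":0.008,"y":0.009,"z":0.08,"ax":0,"ay":0,"az":0,"grip":-0.6}
    - {"x":0.008,"y":0.009,"z":0.14,"ax":0,"ay":0,"az":0,"grip":-0.6}
    - {"x":0.008,"y":0.009,"z":0.175,"ax":0,"ay":0,"az":0,"grip":-0.6}
    - {"x":0.008,"y":0.009,"z":0.191,"ax":0,"ay":0,"az":0,"grip":-0.6}
    - {"x":0.008,"y":0.009,"z":0.191,"ax":0,"ay":0,"az":0,"grip":-0.6}
    - {"x":0.008,"y":0.009,"z":0.191,"ax":0,"ay":0,"az":0,"grip":-0.6}
    - {"x":0.008,"y":0.009,"z":0.191,"ax":0,"ay":0,"az":0,"grip":1}
    - {"x":0.008,"y":0.009,"z":0.191,"ax":0,"ay":0,"az":0,"grip":1}
    - {"x":0.008,"y":0.009,"z":0.191,"ax":0,"ay":0,"az":0,"grip":1}
    - {"x":0.008,"y":0.009,"z":0.191,"ax":0,"ay":0,"az":0,"grip":1}
    - {"x":0.008,"y":0.009,"z":0.191,"ax":0,"ay":0,"az":0,"grip":1}
  force: 40

```text
time: 17.45
tool_pos: [0.4166, 0.3631, 0.0029]
tcp_rot: [2.259, 2.182, 0.005]
wrist_force: [1.0, -1.2, 6.3]
width: 0.561
grip_force: 41.7
```

Run:
```python
from h import *
c=load('w7.png'); a,b=px2w(c,516/1.2,45/1.2,.008),px2w(c,558/1.2,129/1.2,.008); d=a-b; print('FB',(a+b)/2,np.degrees(np.arctan2(d[1],d[0])), px2w(c,547/1.2,88/1.2,.023))
plan([.636,.2876,.12],-2)
```

```text
FB [0.54705376 0.44016324 0.008     ] 123.05027413366288 [0.54355909 0.43955024 0.023     ]
t 17.45 tcp [0.4166 0.3631 0.0029] clos -2.0 q [ 0.67  0.28  2.05 -0.    0.8   0.71] w 0.561 | shift [-0.135   0.4445 -0.2331] turn [ 0.006 -0.004 -0.   ] rows 5.2
```

step_arm:
  series:
    - {"x":0,"y":0,"z":-0.07,"ax":0,"ay":0,"az":0,"grip":1}
    - {"x":0,"y":0,"z":-0.15,"ax":0,"ay":0,"az":0,"grip":1}
    - {"x":-0.02,"y":0.06,"z":-0.22,"ax":0,"ay":0,"az":0,"grip":1}
    - {"x":-0.04,"y":0.14,"z":-0.22,"ax":0,"ay":0,"az":0,"grip":1}
    - {"x":-0.065,"y":0.22,"z":-0.22,"ax":0,"ay":0,"az":0,"grip":1}
    - {"x":-0.09,"y":0.3,"z":-0.22,"ax":0,"ay":0,"az":0,"grip":1}
    - {"x":-0.115,"y":0.38,"z":-0.22,"ax":0,"ay":0,"az":0,"grip":1}
    - {"x":-0.135,"y":0.444,"z":-0.22,"ax":0,"ay":0,"az":0,"grip":1}
    - {"x":-0.135,"y":0.444,"z":-0.22,"ax":0,"ay":0,"az":0,"grip":1}
    - {"x":-0.135,"y":0.444,"z":-0.22,"ax":0,"ay":0,"az":0,"grip":1}

```text
time: 18.45
tool_pos: [0.6344, 0.2863, 0.1104]
tcp_rot: [-2.261, -2.18, 0.002]
wrist_force: [-0.8, 0.5, -1.3]
width: 0.561
grip_force: 42.3
```

Run:
```python
from h import *
plan([.636,.2876,.0075],-2)
```

```text
t 18.45 tcp [0.6344 0.2863 0.1104] clos -2.1 q [0.39 0.39 1.66 0.   1.08 0.42] w 0.561 | shift [0.0028 0.0034 0.2058] turn [-0.003  0.    -0.003] rows 2.1
```

step_arm:
  series:
    - {"x":0.002,"y":0.003,"z":0.08,"ax":0,"ay":0,"az":0,"grip":1}
    - {"x":0.002,"y":0.003,"z":0.14,"ax":0,"ay":0,"az":0,"grip":1}
    - {"x":0.002,"y":0.003,"z":0.18,"ax":0,"ay":0,"az":0,"grip":1}
    - {"x":0.002,"y":0.003,"z":0.2,"ax":0,"ay":0,"az":0,"grip":1}
    - {"x":0.002,"y":0.003,"z":0.208,"ax":0,"ay":0,"az":0,"grip":1}
    - {"x":0.002,"y":0.003,"z":0.208,"ax":0,"ay":0,"az":0,"grip":1}
    - {"x":0.002,"y":0.003,"z":0.208,"ax":0,"ay":0,"az":0,"grip":1}
    - {"x":0.002,"y":0.003,"z":0.208,"ax":0,"ay":0,"az":0,"grip":1}

```text
time: 19.25
tool_pos: [0.6373, 0.2884, 0.0088]
tcp_rot: [2.259, 2.181, 0.004]
wrist_force: [-0.3, 0.3, -1.3]
width: 0.561
grip_force: 42.3
```

step_arm:
  series:
    - {"x":0,"y":0,"z":0,"ax":0,"ay":0,"az":0,"grip":-0.4}
    - {"x":0,"y":0,"z":0,"ax":0,"ay":0,"az":0,"grip":-0.4}
    - {"x":0,"y":0,"z":0,"ax":0,"ay":0,"az":0,"grip":-0.4}
    - {"x":0,"y":0,"z":0,"ax":0,"ay":0,"az":0,"grip":-0.4}
    - {"x":0,"y":0,"z":-0.08,"ax":0,"ay":0,"az":0,"grip":-0.4}
    - {"x":0,"y":0,"z":-0.16,"ax":0,"ay":0,"az":0,"grip":-0.4}
    - {"x":0,"y":0,"z":-0.22,"ax":0,"ay":0,"az":0,"grip":-0.5}
    - {"x":0,"y":0,"z":-0.22,"ax":0,"ay":0,"az":0,"grip":-0.5}
    - {"x":0,"y":0,"z":-0.22,"ax":0,"ay":0,"az":0,"grip":-0.5}

```text
time: 20.15
tool_pos: [0.6369, 0.288, 0.1185]
tcp_rot: [2.26, 2.181, 0.004]
wrist_force: [0.0, -0.9, -0.2]
width: 0.749
grip_force: 0.0
```

Run:
```python
from h import *
plan([.546,.439,.10],33.5)
```

```text
t 20.15 tcp [0.6369 0.288  0.1185] clos -2.0 q [0.39 0.39 1.65 0.   1.1  0.42] w 0.749 | shift [ 0.2953 -0.1924  0.0368] turn [ 5.000e-03 -1.000e-03 -1.184e+00] rows 4.1
```

step_arm:
  series:
    - {"x":0.07,"y":-0.045,"z":0.03,"ax":0,"ay":0,"az":-0.25,"grip":-0.5}
    - {"x":0.145,"y":-0.095,"z":0.03,"ax":0,"ay":0,"az":-0.5,"grip":-0.5}
    - {"x":0.22,"y":-0.145,"z":0.03,"ax":0,"ay":0,"az":-0.75,"grip":-0.5}
    - {"x":0.295,"y":-0.192,"z":0.03,"ax":0,"ay":0,"az":-1,"grip":-0.5}
    - {"x":0.295,"y":-0.192,"z":0.03,"ax":0,"ay":0,"az":-1,"grip":-0.5}
    - {"x":0.295,"y":-0.192,"z":0.03,"ax":0,"ay":0,"az":-1,"grip":-0.5}
    - {"x":0.295,"y":-0.192,"z":0.03,"ax":0,"ay":0,"az":-1,"grip":-0.5}

```text
time: 20.85
tool_pos: [0.545, 0.4372, 0.1004]
tcp_rot: [-1.62, -2.691, 0.004]
wrist_force: [-0.7, -0.7, -0.2]
width: 0.749
grip_force: 0.0
```

Run:
```python
from h import *
c=snap('wrist','w8.png',1.2); print(w2px(c,[.546,.439,.023])*1.2)
plan([.546,.439,.001],33.5)
```

```text
[313.33428218 229.96164923]
t 20.9 tcp [0.5455 0.437  0.1008] clos 27.9 q [ 0.64  0.41  1.66 -0.    1.07  0.15] w 0.749 | shift [0.0032 0.0031 0.1997] turn [-0.004  0.001 -0.187] rows 2.0
```

View pics/w8.png

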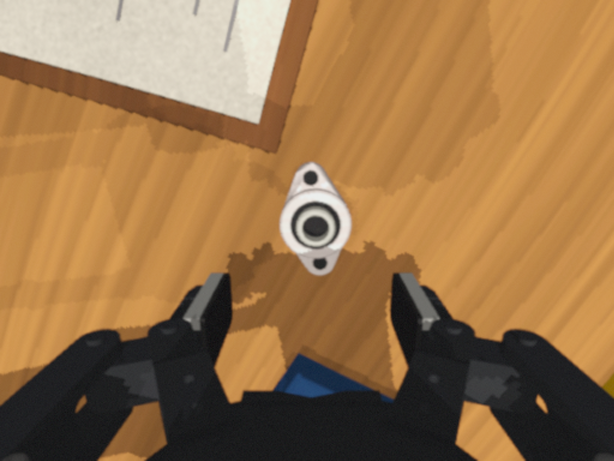

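The flange bearing's ring is at (316,226), with bolt holes at (311,178) and (320,263), so another 5.6° of turn lines up the grip.

step_arm:
  series:
    - {"x":0.006,"y":0.005,"z":0.06,"ax":0,"ay":0,"az":-0.19,"grip":-0.5}
    - {"x":0.006,"y":0.005,"z":0.13,"ax":0,"ay":0,"az":-0.19,"grip":-0.5}
    - {"x":0.006,"y":0.005,"z":0.18,"ax":0,"ay":0,"az":-0.19,"grip":-0.5}
    - {"x":0.006,"y":0.005,"z":0.202,"ax":0,"ay":0,"az":-0.19,"grip":-0.5}
    - {"x":0.006,"y":0.005,"z":0.202,"ax":0,"ay":0,"az":-0.19,"grip":-0.5}
    - {"x":0.006,"y":0.005,"z":0.202,"ax":0,"ay":0,"az":-0.19,"grip":-0.5}
    - {"x":0.006,"y":0.005,"z":0.202,"ax":0,"ay":0,"az":-0.19,"grip":1}
    - {"x":0.006,"y":0.005,"z":0.202,"ax":0,"ay":0,"az":-0.19,"grip":1}
    - {"x":0.006,"y":0.005,"z":0.202,"ax":0,"ay":0,"az":-0.19,"grip":1}
    - {"x":0.006,"y":0.005,"z":0.202,"ax":0,"ay":0,"az":-0.19,"grip":1}
    - {"x":0.006,"y":0.005,"z":0.202,"ax":0,"ay":0,"az":-0.19,"grip":1}

```text
time: 22.0
tool_pos: [0.5478, 0.4434, 0.0037]
tcp_rot: [1.481, 2.768, 0.005]
wrist_force: [-0.2, -1.7, 5.8]
width: 0.505
grip_force: 41.5
```

Run:
```python
from h import *
plan([.597,-.112,.13],-3.3)
```

```text
t 22.0 tcp [0.5478 0.4434 0.0037] clos 33.7 q [ 0.65  0.52  1.7  -0.    0.91  0.06] w 0.505 | shift [-0.9789 -0.5332 -0.2545] turn [ 0.008 -0.002  1.233] rows 11.4
```

step_arm:
  series:
    - {"x":0,"y":0,"z":-0.07,"ax":0,"ay":0,"az":0,"grip":1}
    - {"x":0,"y":0,"z":-0.15,"ax":0,"ay":0,"az":0,"grip":1}
    - {"x":-0.03,"y":-0.016,"z":-0.23,"ax":0,"ay":0,"az":0,"grip":1}
    - {"x":-0.1,"y":-0.054,"z":-0.255,"ax":0,"ay":0,"az":0.1,"grip":1}
    - {"x":-0.18,"y":-0.098,"z":-0.255,"ax":0,"ay":0,"az":0.3,"grip":1}
    - {"x":-0.265,"y":-0.144,"z":-0.255,"ax":0,"ay":0,"az":0.5,"grip":1}
    - {"x":-0.35,"y":-0.19,"z":-0.255,"ax":0,"ay":0,"az":0.7,"grip":1}
    - {"x":-0.435,"y":-0.237,"z":-0.255,"ax":0,"ay":0,"az":0.9,"grip":1}
    - {"x":-0.52,"y":-0.283,"z":-0.255,"ax":0,"ay":0,"az":1,"grip":1}
    - {"x":-0.605,"y":-0.33,"z":-0.255,"ax":0,"ay":0,"az":1,"grip":1}
    - {"x":-0.67,"y":-0.365,"z":-0.255,"ax":0,"ay":0,"az":1,"grip":1}
    - {"x":-0.7,"y":-0.381,"z":-0.255,"ax":0,"ay":0,"az":1,"grip":1}

```text
time: 23.2
tool_pos: [0.5815, 0.0424, 0.1286]
tcp_rot: [2.152, 2.288, -0.001]
wrist_force: [-1.0, 0.5, -1.7]
width: 0.504
grip_force: 41.7
```

Run:
```python
from h import *
plan([.597,-.112,.12],-3.3)
```

```text
t 23.2 tcp [0.5815 0.0424 0.1286] clos 3.5 q [ 0.03  0.18  1.91 -0.    1.06 -0.03] w 0.504 | shift [-0.3102  0.0119  0.0175] turn [0.    0.001 0.228] rows 3.1
```

step_arm:
  series:
    - {"x":-0.08,"y":0.003,"z":0,"ax":0,"ay":0,"az":0.1,"grip":1}
    - {"x":-0.16,"y":0.006,"z":0.01,"ax":0,"ay":0,"az":0.23,"grip":1}
    - {"x":-0.24,"y":0.009,"z":0.017,"ax":0,"ay":0,"az":0.23,"grip":1}
    - {"x":-0.29,"y":0.012,"z":0.017,"ax":0,"ay":0,"az":0.23,"grip":1}
    - {"x":-0.31,"y":0.012,"z":0.017,"ax":0,"ay":0,"az":0.23,"grip":1}
    - {"x":-0.31,"y":0.012,"z":0.017,"ax":0,"ay":0,"az":0.23,"grip":1}
    - {"x":-0.31,"y":0.012,"z":0.017,"ax":0,"ay":0,"az":0.23,"grip":1}
    - {"x":-0.31,"y":0.012,"z":0.017,"ax":0,"ay":0,"az":0.23,"grip":1}

```text
time: 24.0
tool_pos: [0.5976, -0.1072, 0.1201]
tcp_rot: [-2.281, -2.159, -0.0]
wrist_force: [-0.4, -0.5, -1.9]
width: 0.502
grip_force: 41.7
```

Run:
```python
from h import *
c=snap('wrist','w9.png',1.2); print(w2px(c,[.597,-.112,.003])*1.2)
plan([.597,-.112,.0085],-3.3)
```

```text
[310.77928009 221.16900792]
t 24.05 tcp [ 0.5976 -0.1073  0.1201] clos -3.1 q [-0.22  0.23  1.86  0.    1.05 -0.16] w 0.505 | shift [-0.0096 -0.0006  0.2232] turn [-0.    -0.001  0.006] rows 2.2
```

View pics/w9.png

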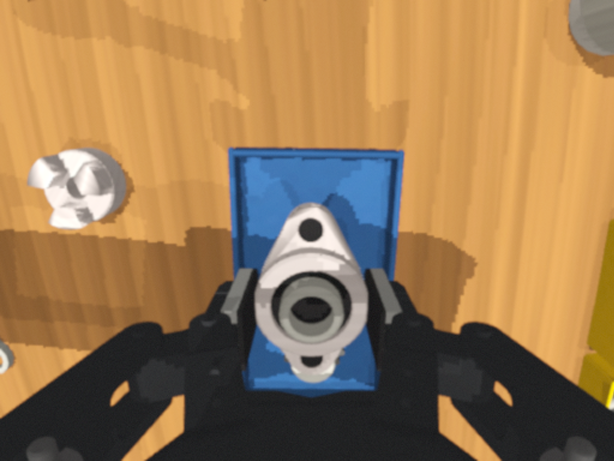

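The flange bearing is held flat over the far compartment, its end wall at row 153 and side walls at columns 236 and 397. The jaw hub at (80,185) hasn't been touched.

Run:
```python
from h import *
c=load('w9.png')
for u,v in((316,153),(236,220),(397,220)):print(px2w(c,u/1.2,v/1.2,.024).round(4))
```

```text
[ 0.603  -0.0614  0.024 ]
[ 0.548  -0.1023  0.024 ]
[ 0.6544 -0.1081  0.024 ]
```

step_arm:
  series:
    - {"x":-0.008,"y":0.004,"z":0.08,"ax":0,"ay":0,"az":0,"grip":1}
    - {"x":-0.008,"y":0.004,"z":0.15,"ax":0,"ay":0,"az":0,"grip":1}
    - {"x":-0.008,"y":0.004,"z":0.195,"ax":0,"ay":0,"az":0,"grip":1}
    - {"x":-0.008,"y":0.004,"z":0.215,"ax":0,"ay":0,"az":0,"grip":1}
    - {"x":-0.008,"y":0.004,"z":0.225,"ax":0,"ay":0,"az":0,"grip":1}
    - {"x":-0.008,"y":0.004,"z":0.225,"ax":0,"ay":0,"az":0,"grip":1}
    - {"x":-0.008,"y":0.004,"z":0.225,"ax":0,"ay":0,"az":0,"grip":1}
    - {"x":-0.008,"y":0.004,"z":0.225,"ax":0,"ay":0,"az":0,"grip":1}

```text
time: 24.85
tool_pos: [0.6009, -0.1131, 0.0092]
tcp_rot: [2.281, 2.156, 0.003]
wrist_force: [0.0, 0.1, -1.5]
width: 0.507
grip_force: 41.6
```

step_arm:
  series:
    - {"x":0,"y":0,"z":0,"ax":0,"ay":0,"az":0,"grip":-0.3}
    - {"x":0,"y":0,"z":0,"ax":0,"ay":0,"az":0,"grip":-0.3}
    - {"x":0,"y":0,"z":0,"ax":0,"ay":0,"az":0,"grip":-0.3}
    - {"x":0,"y":0,"z":0,"ax":0,"ay":0,"az":0,"grip":-0.3}
    - {"x":0,"y":0,"z":-0.08,"ax":0,"ay":0,"az":0,"grip":-0.3}
    - {"x":0,"y":0,"z":-0.17,"ax":0,"ay":0,"az":0,"grip":-0.3}
    - {"x":0,"y":0,"z":-0.26,"ax":0,"ay":0,"az":0,"grip":-0.3}
    - {"x":0,"y":0,"z":-0.35,"ax":0,"ay":0,"az":0,"grip":-0.3}
    - {"x":0,"y":-0.1,"z":-0.4,"ax":0,"ay":0,"az":0,"grip":-0.3}
    - {"x":0,"y":-0.2,"z":-0.4,"ax":0,"ay":0,"az":0,"grip":-0.3}
    - {"x":0,"y":-0.3,"z":-0.4,"ax":0,"ay":0,"az":0,"grip":-0.3}
    - {"x":0,"y":-0.3,"z":-0.4,"ax":0,"ay":0,"az":0,"grip":-0.3}

```text
time: 26.05
tool_pos: [0.4435, -0.1034, 0.206]
tcp_rot: [-2.281, -2.155, 0.005]
wrist_force: [0.7, -1.0, 0.1]
width: 0.65
grip_force: 0.0
```

Run:
```python
from h import *
c=snap('scene','s1.png',1)
im=c['img'][60:340,190:420,::-1]
cv2.imwrite('pics/s1c.png',cv2.resize(im,None,fx=2.1,fy=2.1,interpolation=cv2.INTER_CUBIC))
```

```text
(no output)
```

View pics/s1c.png

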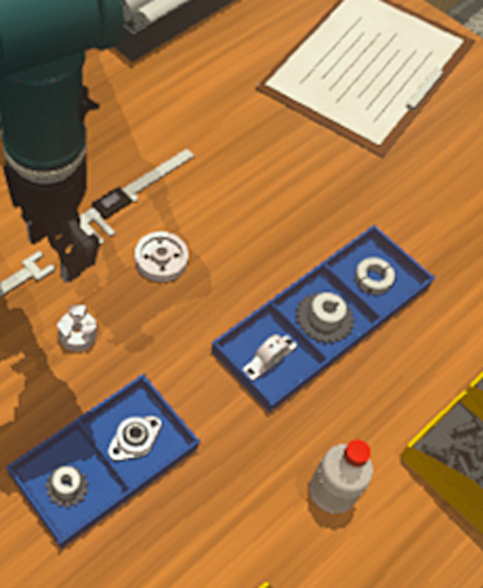

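All five parts lie flat and upright, one to a compartment: pillow block (270,355), large sprocket (325,315) and collar (376,275) in one tray, flange bearing (135,437) and small sprocket (67,483) in the other. The jaw hub (77,328) and pulley (161,256) are where they started, and the gripper is clear.

```bash
python3 -c "
from workcell import bot
print(bot.finish_job())"
```

```text
the job is handed in; nothing more can be done
None
```

Both kits are made up and the job is handed in after about 26 s of robot time; the last picture shows all five parts flat and upright in their compartments and the jaw hub and belt pulley unmoved, but the hand-in returned no verdict.

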